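# Open the leaning biscuit jar

## Robot

A 6-joint arm with a two-finger parallel gripper is mounted at the origin on the work surface. World frame = base frame: x ahead of the robot, y to its left, z up, the work surface at z = 0. Lengths are in m, angles in rad, forces in N, time in s.
With the tool pointing down it reaches from about 0.35 to 0.775 m from the base axis. Payload 7.3 kg.
Tool frame: the origin (TCP) lies on the front face of the gripper's body, between the roots of the fingers; the fingertips stand ahead of it and the grasp point (between the pads) lies 47 mm ahead of it (finger_overhang is the z of the fingertips in the tool frame, in m); z points along the fingers, y is the line along which they close (so a half turn about z gives the same grasp; the last joint's range is limited). The gripper opens to 92 mm and grips with 3 to 60 N. Pads are 19 mm wide; open, the fingers measure 130 mm over their backs; the gripper's body (75 mm by 190 mm) begins 47 mm behind the grasp point.
Start: joints at [0.961, 0.342, 1.524, -0, 1.275, -0.146], TCP at [0.235, 0.47, 0.292] pointing down, gripper open.
Joint ranges: [-2.53, 2.53], [-0.77, 2.02], [0.04, 2.7], [-1, 4.14], [0.28, 2.66], [-3.11, 3.11]. Speed limits (rad/s): [2.57, 2.57, 3.14, 3.14, 3.14, 3.14].

## Interface

Orientations are given as [roll, pitch, yaw] about the fixed x, y, z axes, in that order (R = Rz(yaw) Ry(pitch) Rx(roll)).
In Python, from cell import * gives the robot as it stands. The module is installed in compiled form; this text tells all that it offers.
- The arm moves only by the tool arm_command, never from a script. Its argument "series" is a list of rows, each an object of numbers: "x", "y", "z": the shift along the tool's x, y, z in mm; "rx", "ry", "rz": the turn, a rotation vector about the tool's x, y, z in degrees. A call has 1 to 20 rows; each row is the pose to reach, as a shift and turn from the pose commanded when the call began, along the tool's axes at that moment; what a row does not reach only later rows make up. A row lasts 1/10 s, in which the tool goes at most 50 mm and 8.59 degrees, less where a joint would pass 70% of its speed; a pose out of reach is approached as far as the arm can. A call with a gripper value outside its range is refused whole. "hand" is the finger opening in mm, from 0 to 91.8, set as the call begins (left out, the last holds). The fingers move at their own pace and stop on an object; "squeeze" is the grip in N (left out, the last holds). Time passes only in rows, so rows that repeat a pose let the fingers close. It gives the time, the measured TCP pose, the force, the opening and the grip force at its end, in the units of the state.
- observe(): the state, without advancing time (a new reading comes with each control period).
- read_camera(name): name is "scene" or "top" or "wrist"; returns a dict with "pixels" (480x640x3 uint8, blue, green, red), "K" (3x3 intrinsics, pixels), "k1" (the pictures are not rectified: a ray, as slopes to the right and down, at radius r is drawn at 1 + k1 r^2 times it, then the intrinsics apply), "rvec" (rotation vector, rad) and "tvec" (3), from world to camera coordinates, as OpenCV has them. Camera axes: x right, y down, z forward; pixel columns grow to the right and rows downward; lengths in m; the calibration is good to about 2 mm. A picture is of the moment at which its call begins. There is no depth.
- hand_in(): hands the job in; it is judged then, once.
Trained networks look in a picture, given as the dict that the camera call returned (one of the last four; its "shot" number tells which), for a name from the list of things; names that differ only in an ending like _2 or _b are one class to them, and where a whole thing is asked for, a point or a joint stands for the part that bears it (a point fixed in the world has none). Each returns a list of dicts, best first, with "confidence" (0 to 1); they miss things now and then, are a little off and sometimes report something else, mostly with a low value. They report only what shows in the picture. A call takes as long as a camera call. They do not tell look-alikes from the thing itself.
- boxes_of(picture, query): "point" ([x, y, z] in m, in world coordinates, good to about 4 mm: the middle of the surface that is visible of it).
- trace(picture, query): "pixels" (480x640 bool, what is visible of it).
- mark_of(picture, query): "point" ([x, y, z] in m, in world coordinates, good to about 4 mm: a listed point, or the origin of a listed thing).
The state is a dict: "time": time; "qpos": joint angles; "qvel": joint speeds; "joint_efforts": joint torques, N m; "tool_pos": TCP position; "tool_rot": TCP orientation; "contact_force": force on the tool from outside, world axes, zero at the start; "torque": the same for the moment, N m; "opening": finger opening in m; "grip_force": force on a finger pad.
Only numpy, scipy, OpenCV 4.12 (cv2) and the standard library are available. Lean on these libraries where they do the work, as an engineer would, in place of code of your own. Each camera call takes 0.05 s, during which the arm holds its last target. There are 200 camera calls.

## Task

Open the blue biscuit jar: take its lid by the bar handle and tip it up some 15 degrees or more, low front edge first, with its high back edge still resting on the jar's rim; then lift it off and set it down gently, right way up, in the middle of the round cork mat. Leave the white jar closed and everything else where it stands.

Things in the scene. Friction and masses are not known exactly. Their poses are not given: they have to be found in the camera images.
- blue_jar: Biscuit jar to open: blue ceramic, in a fixed wooden stand (foot 215 x 130 mm). 115 mm across, 110 long, wall 5 mm; leans 28 deg from vertical to its -x side (roughly at the robot), so mouth and lid slope down that way. Origin: on the counter mid-stand, z up, x level. Mouth centre (rim plane) at (-0.022, 0, 0.143) m; rim 116 to 170 mm high; closed lid's handle tops out at about 183 mm.
- white_jar: Jar to stay closed: white ceramic, in a fixed wooden stand (foot 215 x 130 mm). 115 mm across, 110 long, wall 5 mm; leans 28 deg from vertical to its -x side (roughly at the robot), so mouth and lid slope down that way. Origin: on the counter mid-stand, z up, x level. Mouth centre (rim plane) at (-0.022, 0, 0.143) m; rim 116 to 170 mm high; closed lid's handle tops out at about 183 mm.
- blue_lid: Blue jar's lid, loose, 2.5 mm play in the mouth. Round plug below (radius 47 to 50 mm, 12 mm deep), wooden plate on it (124 mm across, 12 to 18 mm above origin), upright bar handle through the centre: 16 mm thick, 95 long, 18 to 54 mm above origin. Origin: centre of plug's underside. z: out of its top; y: along the bar; x: up the slope when closed. 130 g.
- white_lid: White jar's lid, to be left on. Round plug below (radius 47 to 50 mm, 12 mm deep), wooden plate on it (124 mm across, 12 to 18 mm above origin), upright bar handle through the centre: 16 mm thick, 95 long, 18 to 54 mm above origin. Origin: centre of plug's underside. z: out of its top; y: along the bar; x: up the slope when closed. 130 g.
- blue_lid_grip (a point): Middle of the blue lid's bar handle, on the lid's axis, 41 mm above the lid's origin (23 mm above the plate, 13 mm under the bar's top). Axes as the lid's.
- blue_lid_top_edge (a point): Point of the blue lid that rests on the highest point of the jar's rim: in the lid's frame (0.0575, 0, 0.012) m, on the underside of the plate.
- blue_jar_rim_top (a point): Highest point of the blue jar's rim (outer edge), 170 mm above the counter; the lid tips about the horizontal line through it along the jar's y.
- mat: Round cork mat, 190 mm across, 8 mm thick, fixed flat on the marble counter. Origin: centre of its underside, z up.
- mug: White mug, 82 mm across, 88 mm high, loose bystander. Origin: centre of its underside.
- spoon: Spoon with a round wooden handle and metal bowl lying on the counter, 200 mm long, 20 mm high, loose bystander. Origin: middle of its length, underside.
- honey: Amber honey jar with yellow cap, 68 mm across, 110 mm high, loose bystander. Origin: centre of its underside.
- mill: Dark wooden pepper mill, 58 mm across, 165 mm high, loose bystander. Origin: centre of its underside.
- plate: White plate, 180 mm across, 20 mm high, loose bystander. Origin: centre of its underside.
- tin: Green can with a pale label, 74 mm across, 100 mm high, loose bystander. Origin: centre of its underside.
Mind the look-alikes: they are no part of the job. Leave any turquoise look-alike of the blue_lid alone.

How it is judged:
By the outcome, as a careful person would: the job done as asked, in the order asked, and still so for the second after the job is handed in, with the robot touching nothing.
It also fails if it takes over 51 s, if anything falls off the work surface, if the arm or the gripper's body presses on something with over 40 N, if the wrist force passes 120 N, or if a joint passes its speed limit or range.

## Working session

There is one attempt and no reset: what is moved stays moved. The work goes in short steps, Python scripts to look and compute and a tool call to move; the robot and the scene stay as the last step left them, time stands still between calls to the robot, and variables do not carry over. Pictures are saved under pics/ and viewed, at most 10 in all, crops included, and the job is handed in when it is done.

Besides the shell and the picture viewer there is one more tool, called after "Call:" as name([rows], argument=value, ...), one row to a line, values as JSON. arm_command: Moves the arm, as the interface text tells. Its arguments: {"type":"object","properties":{"series":{"type":"array"},"hand":{"type":"number"},"squeeze":{"type":"number"}},"required":["series"]}

```bash
mkdir -p pics; cat > h.py <<'E'
from cell import *
import numpy as np, cv2
from scipy.spatial.transform import Rotation as R
np.set_printoptions(precision=4,suppress=True)
def proj(p,P):
    P=np.atleast_2d(P); c=cv2.Rodrigues(np.array(p["rvec"],float))[0]@P.T+np.array(p["tvec"],float).reshape(3,1)
    s=c[:2]/c[2]; s=s*(1+p["k1"]*(s**2).sum(0)); K=np.array(p["K"]); return (K[:2,:2]@s+K[:2,2:]).T
E
python3 - <<'E'
from h import *
s=observe(); print({k:np.array(v) for k,v in s.items()})
for n in ("scene","top"):
    p=read_camera(n); cv2.imwrite(f"pics/{n}1.png",p["pixels"])
    for q in ("blue_jar","white_jar","blue_lid","blue_lid_grip","blue_lid_top_edge","blue_jar_rim_top","mat","mug","spoon","honey","mill","plate","tin"):
        for d in mark_of(p,q)[:3]: print(n,q,round(d["confidence"],2),np.array(d["point"]),proj(p,d["point"])[0].round())
E
```

```text
{'time': array(0.), 'qpos': array([ 0.961 ,  0.3427,  1.525 ,  0.    ,  1.2754, -0.146 ]), 'qvel': array([ 0.0018, -0.0015,  0.0004,  0.0001, -0.0004, -0.0012]), 'joint_efforts': array([  0.0001, -43.1251, -24.4217,   0.0717,   0.0559,  -0.0001]), 'tool_pos': array([0.2347, 0.4693, 0.2916]), 'tool_rot': array([-3.1401, -0.0002,  2.6778]), 'contact_force': array([ 0.183 ,  0.8291, -0.4619]), 'torque': array([ 0.0049, -0.0045, -0.0081]), 'grip_force': array(0.), 'opening': array(0.0919)}
scene blue_jar 0.91 [ 0.6398 -0.02   -0.0018] [402. 304.]
scene blue_jar 0.27 [ 0.6462 -0.2541 -0.0018] [348. 390.]
scene white_jar 0.76 [ 0.6453 -0.2532 -0.0028] [348. 389.]
scene blue_lid 0.64 [ 0.2313 -0.2718  0.0025] [196. 293.]
scene blue_lid 0.62 [ 0.6287 -0.0123  0.127 ] [407. 273.]
scene blue_lid_grip 0.86 [ 0.6077 -0.0102  0.1674] [402. 258.]
scene blue_lid_grip 0.58 [ 0.2349 -0.2727  0.0467] [192. 285.]
scene blue_lid_top_edge 0.94 [ 0.6684 -0.0247  0.1631] [424. 279.]
scene blue_lid_top_edge 0.77 [ 0.2836 -0.2967  0.0144] [204. 310.]
scene blue_jar_rim_top 0.92 [ 0.6738 -0.0237  0.1657] [427
[... 813 characters left out ...]
0352] [404. 314.]
top blue_lid_grip 0.62 [ 0.6068 -0.0142  0.1689] [312. 168.]
top blue_lid_top_edge 0.6 [ 0.6711 -0.0234  0.1682] [316. 144.]
top blue_lid_top_edge 0.57 [ 0.2859 -0.2894  0.0123] [409. 294.]
top blue_jar_rim_top 0.94 [ 0.6714 -0.0257  0.169 ] [317. 144.]
top blue_jar_rim_top 0.26 [ 0.6062 -0.0117  0.1662] [311. 169.]
top mat 0.57 [ 0.6294  0.2671 -0.0021] [217. 176.]
top mug 0.86 [ 0.3521  0.1338 -0.0006] [260. 271.]
top spoon 0.93 [ 0.3566 -0.1574 -0.0008] [362. 270.]
top honey 0.61 [ 0.372  -0.0171  0.0034] [313. 264.]
top plate 0.88 [ 0.3032  0.3508 -0.0024] [185. 287.]
top plate 0.74 [ 0.347  -0.4093  0.    ] [449. 273.]
top tin 0.84 [ 0.3464 -0.4123  0.0005] [450. 273.]
```

View pics/scene1.png

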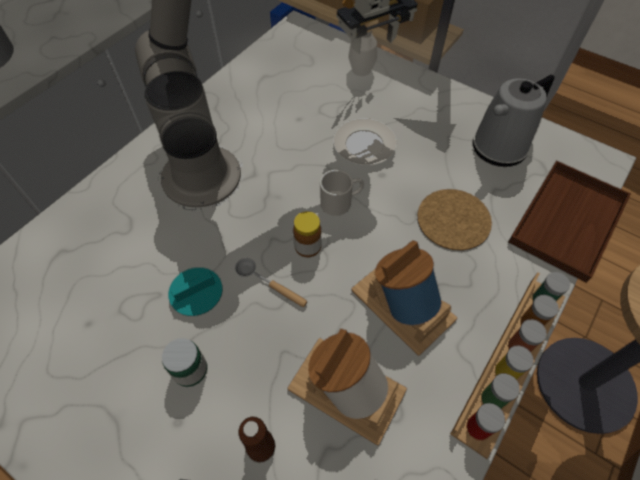

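View pics/top1.png

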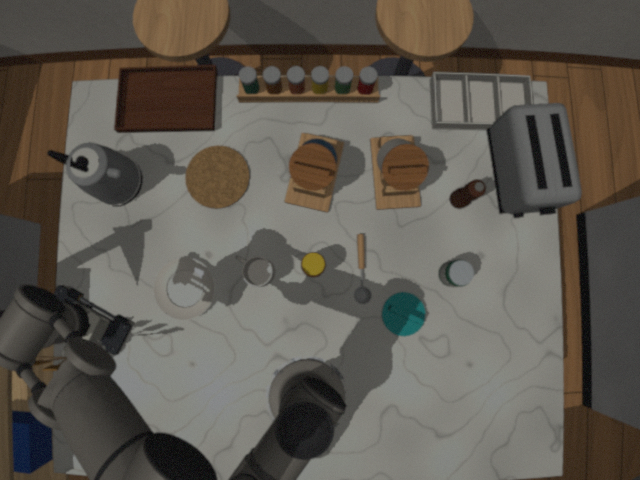

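The top and scene pictures show three lids that could be confused:
- **Wooden lid on the blue jar:** scene (410,268), top (313,165).
- **Wooden lid on the white jar:** scene (342,362), top (405,165).
- **Turquoise lid on the counter:** scene (195,292), top (404,314).

By the description, the target is the lid on the blue jar. The mat is at scene (454,220), top (217,177). I'll check my choice in a crop and work out the pregrasp.

```bash
cat >> h.py <<'E'
def Rt(yaw,tilt):  # tool rotation for a lid with x at yaw, leaning tilt (deg) to its -x
    L=R.from_euler('z',yaw,degrees=True)*R.from_euler('y',-tilt,degrees=True); M=L.as_matrix()
    return np.c_[M[:,1],M[:,0],-M[:,2]]
def cur():
    s=observe(); return np.array(s["tool_pos"]),R.from_euler('xyz',s["tool_rot"]).as_matrix(),s
def delta(Rg,pg,R0=None,p0=None):
    if p0 is None: p0,R0,_=cur()
    return (R0.T@(np.array(pg)-p0)*1000).round(1), R.from_matrix(R0.T@Rg).as_rotvec(degrees=True).round(2)
E
python3 - <<'E'
from h import *
p=read_camera("scene"); cv2.imwrite("pics/crop.png",cv2.resize(p["pixels"][225:365,330:490],None,fx=4,fy=4))
g=np.array([.607,-.0125,.168]); Rg=Rt(-9.5,28)
print(delta(Rg,g-.167*Rg[:,2]), g-.167*Rg[:,2])
E
```

```text
(array([-473.5, -287.7,  -23.2]), array([-24.08, -17.8 ,  71.39])) [0.5297 0.0004 0.3155]
```

View pics/crop.png

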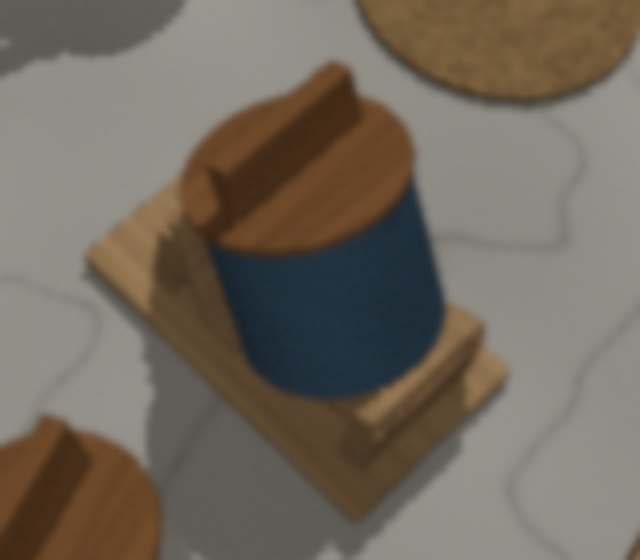

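The crop shows the blue jar at (330,290) with its wooden plate and bar handle at (290,140), closed and leaning towards the robot. That confirms the choice, so I'll move to the pregrasp.

Call:
arm_command([
  {"x":-40,"y":-25,"z":-5,"rx":-2,"ry":-1.5,"rz":6},
  {"x":-475,"y":-288,"z":-23,"rx":-24.1,"ry":-17.8,"rz":71.4},
  {"x":-475,"y":-288,"z":-23,"rx":-24.1,"ry":-17.8,"rz":71.4},
  {"x":-475,"y":-288,"z":-23,"rx":-24.1,"ry":-17.8,"rz":71.4},
  {"x":-475,"y":-288,"z":-23,"rx":-24.1,"ry":-17.8,"rz":71.4},
  {"x":-475,"y":-288,"z":-23,"rx":-24.1,"ry":-17.8,"rz":71.4},
  {"x":-475,"y":-288,"z":-23,"rx":-24.1,"ry":-17.8,"rz":71.4},
  {"x":-475,"y":-288,"z":-23,"rx":-24.1,"ry":-17.8,"rz":71.4},
  {"x":-475,"y":-288,"z":-23,"rx":-24.1,"ry":-17.8,"rz":71.4},
  {"x":-475,"y":-288,"z":-23,"rx":-24.1,"ry":-17.8,"rz":71.4},
  {"x":-475,"y":-288,"z":-23,"rx":-24.1,"ry":-17.8,"rz":71.4},
  {"x":-475,"y":-288,"z":-23,"rx":-24.1,"ry":-17.8,"rz":71.4},
  {"x":-475,"y":-288,"z":-23,"rx":-24.1,"ry":-17.8,"rz":71.4},
  {"x":-475,"y":-288,"z":-23,"rx":-24.1,"ry":-17.8,"rz":71.4},
  {"x":-475,"y":-288,"z":-23,"rx":-24.1,"ry":-17.8,"rz":71.4},
  {"x":-475,"y":-288,"z":-23,"rx":-24.1,"ry":-17.8,"rz":71.4},
  {"x":-475,"y":-288,"z":-23,"rx":-24.1,"ry":-17.8,"rz":71.4},
  {"x":-475,"y":-288,"z":-23,"rx":-24.1,"ry":-17.8,"rz":71.4},
  {"x":-475,"y":-288,"z":-23,"rx":-24.1,"ry":-17.8,"rz":71.4},
  {"x":-475,"y":-288,"z":-23,"rx":-24.1,"ry":-17.8,"rz":71.4},
])

```text
time: 3.45
tool_pos: [0.5308, -0.0004, 0.3152]
tool_rot: [2.653, -0.0, 1.405]
contact_force: [-0.7, -0.7, 0.8]
opening: 0.0917
grip_force: 0.0
```

```bash
python3 - <<'E'
from h import *
p0,R0,s=cur(); print(s["time"],p0,R.from_matrix(R0).as_rotvec(degrees=True),np.array(s["tool_rot"]),np.array(s["contact_force"]),s["qpos"])
for i in range(2):
  for n in ("wrist","scene","top"):
    p=read_camera(n)
    if i==0 and n=="wrist":
        im=p["pixels"].copy(); cv2.imwrite("pics/wrist1.png",im)
    for q in ("blue_jar","blue_lid","blue_lid_grip","blue_lid_top_edge","blue_jar_rim_top","mat"):
        for d in mark_of(p,q)[:2]:
            if .55<d["point"][0]<.75 and d["point"][1]>-.1: print(n,q,round(d["confidence"],2),np.array(d["point"]),proj(p,d["point"])[0].round())
E
```

```text
3.45 [ 0.5308 -0.0004  0.3152] [119.5994 101.2364  25.2701] [ 2.6527 -0.0003  1.4049] [-0.7205 -0.744   0.773 ] [-0.1393  0.1442  1.8115 -0.0191  0.6972  0.0382]
wrist blue_lid 0.94 [ 0.6264 -0.0157  0.1342] [327. 224.]
wrist blue_lid_grip 0.84 [ 0.6067 -0.0114  0.1642] [322. 237.]
wrist blue_lid_grip 0.17 [ 0.6258 -0.0165  0.1318] [325. 224.]
wrist blue_lid_top_edge 0.6 [ 0.6683 -0.0255  0.1684] [399. 231.]
scene blue_jar 0.91 [ 0.6407 -0.0224 -0.0044] [401. 306.]
scene blue_jar 0.67 [ 0.6066 -0.0098  0.1643] [401. 258.]
scene blue_lid 0.66 [ 0.6302 -0.0155  0.1253] [407. 275.]
scene blue_lid_grip 0.66 [ 0.6081 -0.0089  0.1674] [402. 257.]
scene blue_lid_top_edge 0.81 [ 0.6682 -0.025   0.1663] [424. 278.]
scene blue_jar_rim_top 0.73 [ 0.6727 -0.0254  0.1645] [426. 280.]
scene mat 0.85 [ 0.6293  0.2645 -0.0012] [454. 220.]
top blue_lid 0.57 [ 0.6237 -0.0154  0.1352] [313. 165.]
top blue_lid_grip 0.84 [ 0.6101 -0.0159  0.1703] [313. 167.]
top blue_lid_top_edge 0.95 [ 0.669  -0.0259  0.1665] [317. 145.]
top blue_jar_rim_top 0.78 [ 0.6696 -0.0246  0.168 ] [316. 144.]
top mat 0.61 [ 0.63
[... 295 characters left out ...]
.641  -0.023  -0.0009] [401. 306.]
scene blue_lid 0.74 [ 0.6239 -0.0122  0.129 ] [405. 271.]
scene blue_lid_grip 0.8 [ 0.6085 -0.0101  0.1686] [402. 258.]
scene blue_lid_top_edge 0.62 [ 0.6709 -0.026   0.1646] [425. 280.]
scene blue_jar_rim_top 0.97 [ 0.6706 -0.0281  0.1694] [425. 279.]
scene blue_jar_rim_top 0.47 [ 0.6683 -0.0249  0.167 ] [424. 278.]
scene mat 0.77 [ 0.6295  0.266  -0.0018] [454. 219.]
top blue_lid 0.79 [ 0.6253 -0.0182  0.1324] [314. 165.]
top blue_lid_grip 0.72 [ 0.6075 -0.0141  0.1697] [312. 168.]
top blue_lid_top_edge 0.57 [ 0.6711 -0.0262  0.1682] [317. 144.]
top blue_jar_rim_top 0.77 [ 0.6688 -0.0268  0.1648] [317. 145.]
top mat 0.81 [0.6313 0.2674 0.0001] [217. 175.]
```

View pics/wrist1.png

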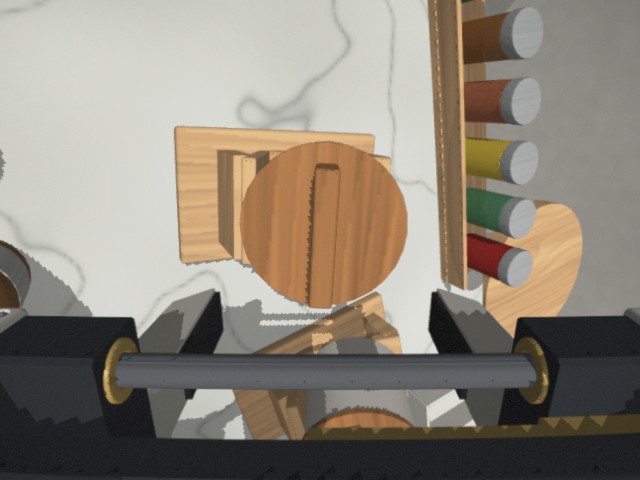

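The wrist picture shows the lid plate at (324,222). The bar's top face runs from (328,169) to (321,306), and the stand's front edge from (177,127) to (183,263). The yaw looks 2–3° off, so I'll measure it.

```bash
cat >> h.py <<'E'
def ray(p,px):
    K=np.array(p["K"]); k=p["k1"]; d=(np.array(px,float)-K[:2,2])/[K[0,0],K[1,1]]; s=d.copy()
    for _ in range(20): s=d/(1+k*(s@s))
    M=cv2.Rodrigues(np.array(p["rvec"],float))[0]; t=np.array(p["tvec"],float).ravel()
    return -M.T@t, M.T@np.r_[s,1]
def hit(p,px,n,q):
    c,d=ray(p,px); return c+d*((np.array(q)-c)@n/(d@n))
E
python3 - <<'E'
from h import *
p=read_camera("wrist")
Rg=Rt(-11.5,28); n=-Rg[:,2]; g=np.array([.607,-.0125,.168])
a,b=[hit(p,x,n,g+.013*n) for x in((328,169),(321,306))]
m=(a+b)/2-.013*n; print("bar",a,b,np.linalg.norm(a-b),"yaw",np.degrees(np.arctan2(*(a-b)[1::-1]))-90,"grip",m)
for z in (0,.02):
    e,f=[hit(p,x,np.array([0,0,1.]),[0,0,z]) for x in((177,127),(183,263))]
    print("stand",e,f,np.linalg.norm(e-f),np.degrees(np.arctan2(*(e-f)[1::-1]))-90)
# model overlay
im=p["pixels"].copy()
for yaw,col in((-9.5,(0,0,255)),(-11.8,(0,255,0))):
    L=np.c_[Rt(yaw,28)[:,1],Rt(yaw,28)[:,0],-Rt(yaw,28)[:,2]]
    for P in ([[x,y,.013] for x,y in((.008,.0475),(.008,-.0475),(-.008,-.0475),(-.008,.0475))],[[.062*np.cos(t),.062*np.sin(t),-.023] for t in np.linspace(0,6.28,60)]):
        q=proj(p,m+np.array(P)@L.T if 0 else m+np.array([ [v[0],v[1],v[2]] for v in P])@np.c_[L[:,1],L[:,0],L[:,2]].T)
        cv2.polylines(im,[q.round().astype(int)],True,col,1)
cv2.imwrite("pics/ov.png",cv2.resize(im[100:340,140:460],None,fx=2.4,fy=2.4))
E
```

```text
bar [0.6112 0.0371 0.1797] [ 0.5912 -0.0535  0.1788] 0.09278441049051028 yaw -12.45520861504788 grip [ 0.6072 -0.0095  0.1678]
stand [0.5553 0.067  0.    ] [ 0.5254 -0.0619  0.    ] 0.1322539124815345 -13.078818584533096
stand [0.5526 0.0682 0.02  ] [ 0.5242 -0.0541  0.02  ] 0.1255872318729107 -13.078818584533124
```

View pics/ov.png

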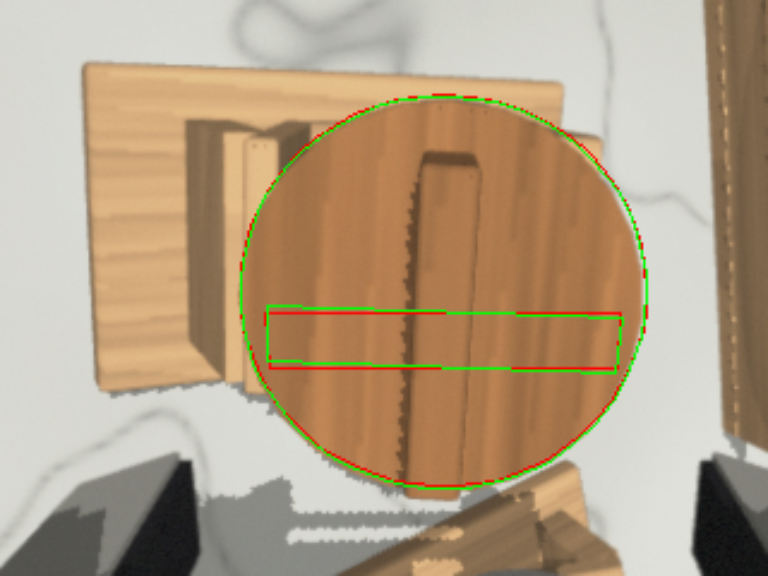

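The disc overlay fits the plate, so the position is good. The bar box was drawn with its axes swapped, so I'm ignoring it. The bar and the stand edge give a yaw of about -12.6°.

```bash
python3 - <<'E'
from h import *
g=np.array([.6072,-.0105,.1682]); Rg=Rt(-12.6,28)
p0,R0,s=cur()
for d in (.107,.047): print(delta(Rg,g-d*Rg[:,2],R0,p0))
print(Rg[:,2])
E
```

```text
(array([ 5.5, -1. , 59. ]), array([ 0.01, -1.46,  2.72]))
(array([  3.9,  -1. , 119. ]), array([ 0.01, -1.46,  2.72]))
[ 0.4582 -0.1024 -0.8829]
```

Call:
arm_command([
  {"x":1,"z":15,"ry":-0.5,"rz":1},
  {"x":3,"y":-0.5,"z":40,"ry":-1.5,"rz":2.7},
  {"x":5,"y":-1,"z":70,"ry":-1.5,"rz":2.7},
  {"x":4,"y":-1,"z":95,"ry":-1.5,"rz":2.7},
  {"x":4,"y":-1,"z":110,"ry":-1.5,"rz":2.7},
  {"x":4,"y":-1,"z":119,"ry":-1.5,"rz":2.7},
  {"x":4,"y":-1,"z":119,"ry":-1.5,"rz":2.7},
  {"x":4,"y":-1,"z":119,"ry":-1.5,"rz":2.7},
])

```text
invalid input
```

Call:
arm_command([
  {},
  {},
  {},
  {},
  {},
  {},
  {},
  {},
  {},
  {},
  {},
  {},
], hand=0, squeeze=25)

```text
invalid input
```

```bash
cat > m.py <<'E'
from h import *
p0,R0,s=cur(); print(s["time"],p0,np.array(s["tool_rot"]),"F",np.array(s["contact_force"]),np.array(s["torque"]),s["opening"],s["grip_force"])
for n in ("scene","top","wrist"):
    p=read_camera(n)
    for q in ("blue_lid_grip","blue_lid_top_edge","blue_jar_rim_top"):
        for d in mark_of(p,q)[:3]:
            if d["confidence"]>.4 and np.linalg.norm(np.array(d["point"])-p0)<.2: print(n,q,round(d["confidence"],2),np.array(d["point"]))
E
python3 m.py; python3 - <<'E'
from h import *
p0,R0,s=cur(); print("grasp pt",p0+.047*R0[:,2],"zt",R0[:,2],"yt",R0[:,1])
p=read_camera("wrist"); cv2.imwrite("pics/grip.png",p["pixels"])
E
```

```text
5.6 [ 0.5308 -0.0005  0.3152] [ 2.6527 -0.0003  1.4047] F [0.8809 0.4111 0.7881] [-0.0609  0.3354 -0.0014] 0.09183366487606327 0.0
scene blue_lid_grip 0.79 [ 0.607  -0.0117  0.17  ]
top blue_lid_grip 0.55 [ 0.606  -0.0125  0.1713]
wrist blue_lid_grip 0.58 [ 0.6068 -0.0113  0.1652]
grasp pt [ 0.5526 -0.0041  0.2737] zt [ 0.4633 -0.0774 -0.8828] yt [ 0.8707 -0.146   0.4697]
```

View pics/grip.png

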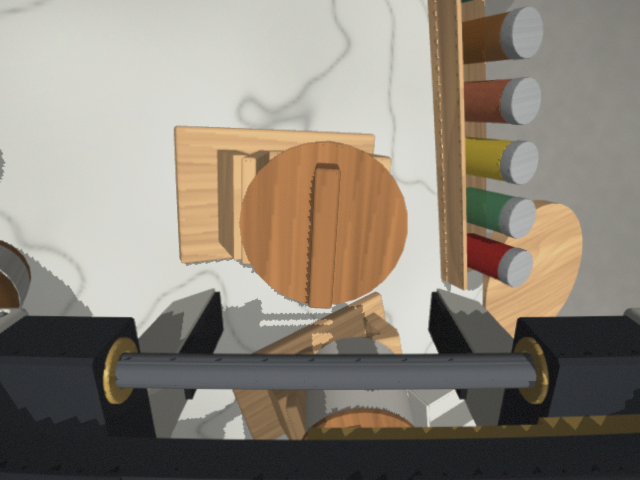

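Both moves were refused because every row needs all six fields. The picture confirms the arm is still at the pregrasp.

Call:
arm_command([
  {"x":1,"y":0,"z":15,"rx":0,"ry":-0.5,"rz":1},
  {"x":3,"y":-0.5,"z":40,"rx":0,"ry":-1.5,"rz":2.7},
  {"x":5,"y":-1,"z":70,"rx":0,"ry":-1.5,"rz":2.7},
  {"x":4,"y":-1,"z":95,"rx":0,"ry":-1.5,"rz":2.7},
  {"x":4,"y":-1,"z":110,"rx":0,"ry":-1.5,"rz":2.7},
  {"x":4,"y":-1,"z":119,"rx":0,"ry":-1.5,"rz":2.7},
  {"x":4,"y":-1,"z":119,"rx":0,"ry":-1.5,"rz":2.7},
  {"x":4,"y":-1,"z":119,"rx":0,"ry":-1.5,"rz":2.7},
])

```text
time: 7.05
tool_pos: [0.5859, -0.0056, 0.2105]
tool_rot: [2.652, 0.001, 1.351]
contact_force: [0.4, -0.4, 0.3]
opening: 0.0918
grip_force: 0.0
```

Call:
arm_command([
  {"x":0,"y":0,"z":0,"rx":0,"ry":0,"rz":0},
  {"x":0,"y":0,"z":0,"rx":0,"ry":0,"rz":0},
  {"x":0,"y":0,"z":0,"rx":0,"ry":0,"rz":0},
  {"x":0,"y":0,"z":0,"rx":0,"ry":0,"rz":0},
  {"x":0,"y":0,"z":0,"rx":0,"ry":0,"rz":0},
  {"x":0,"y":0,"z":0,"rx":0,"ry":0,"rz":0},
  {"x":0,"y":0,"z":0,"rx":0,"ry":0,"rz":0},
  {"x":0,"y":0,"z":0,"rx":0,"ry":0,"rz":0},
  {"x":0,"y":0,"z":0,"rx":0,"ry":0,"rz":0},
  {"x":0,"y":0,"z":0,"rx":0,"ry":0,"rz":0},
], hand=0, squeeze=25)

```text
time: 8.05
tool_pos: [0.5857, -0.0056, 0.2096]
tool_rot: [2.653, 0.001, 1.351]
contact_force: [-2.0, 0.5, 0.3]
opening: 0.0164
grip_force: 1.1
```

```bash
python3 m.py; python3 - <<'E'
from h import *
p0,R0,s=cur(); print("grasp pt",p0+.047*R0[:,2],"zt",R0[:,2],"yt",R0[:,1])
# tip about pivot: in tool frame, pivot = TCP + .0575*y + (.047+.029)*z ; front up
c=np.array([0,.0575,.076])
for a in (2,4,6,8,10,12,14,16,18,20,22):
    v=R.from_rotvec([a,0,0],degrees=True).apply(-c)+c; w=R0@v
    print(a,(v*1000).round(2),"world",(w*1000).round(1),"zt",(R0@R.from_rotvec([a,0,0],degrees=True).as_matrix())[:,2].round(3))
E
```

```text
8.05 [ 0.5857 -0.0056  0.2096] [2.6528 0.0007 1.3508] F [-1.9642  0.5073  0.2773] [ 0.0678  0.709  -0.0766] 0.01643675328208502 1.1459115520119667
scene blue_lid_grip 0.62 [ 0.6078 -0.0099  0.1714]
scene blue_lid_top_edge 0.84 [ 0.6663 -0.0272  0.1654]
scene blue_jar_rim_top 0.94 [ 0.6718 -0.0272  0.1695]
top blue_lid_grip 0.56 [ 0.6057 -0.015   0.1711]
top blue_lid_top_edge 0.68 [ 0.669  -0.0269  0.1672]
top blue_jar_rim_top 0.7 [ 0.6709 -0.0258  0.1679]
wrist blue_lid_grip 0.58 [ 0.608  -0.0108  0.1654]
wrist blue_lid_top_edge 0.7 [ 0.6681 -0.0245  0.1693]
grasp pt [ 0.6072 -0.0104  0.1681] zt [ 0.4581 -0.1031 -0.8829] yt [ 0.8617 -0.1922  0.4695]
2 [ 0.    2.69 -1.96] world [ 1.4 -0.3  3. ] zt [ 0.428 -0.096 -0.899]
4 [ 0.    5.44 -3.83] world [ 2.9 -0.7  5.9] zt [ 0.397 -0.089 -0.914]
6 [ 0.    8.26 -5.59] world [ 4.6 -1.   8.8] zt [ 0.365 -0.082 -0.927]
8 [ 0.   11.14 -7.26] world [ 6.3 -1.4 11.6] zt [ 0.334 -0.075 -0.94 ]
10 [ 0.   14.07 -8.83] world [ 8.1 -1.8 14.4] zt [ 0.301 -0.068 -0.951]
12 [  0.    17.06 -10.29] world [10.  -2.2 17.1] zt [ 0.269 -0.061 -0.961]
14 [  0.    20.09 -11.65] world [12.  -2.7 19.7] zt [ 0.236 -0.053 -0.97 ]
16 [  0.    23.18 -12.91] world [14.1 -3.1 22.3] zt [ 0.203 -0.046 -0.978]
18 [  0.    26.3  -14.05] world [16.2 -3.6 24.8] zt [ 0.169 -0.039 -0.985]
20 [  0.    29.46 -15.08] world [18.5 -4.1 27.1] zt [ 0.136 -0.031 -0.99 ]
22 [  0.    32.66 -16.01] world [20.8 -4.6 29.5] zt [ 0.102 -0.024 -0.995]
```

Call:
arm_command([
  {"x":0,"y":0,"z":0,"rx":0,"ry":0,"rz":0},
  {"x":0,"y":0,"z":0,"rx":0,"ry":0,"rz":0},
  {"x":0,"y":0,"z":0,"rx":0,"ry":0,"rz":0},
  {"x":0,"y":0,"z":0,"rx":0,"ry":0,"rz":0},
  {"x":0,"y":0,"z":0,"rx":0,"ry":0,"rz":0},
])

```text
time: 9.15
tool_pos: [0.5857, -0.0056, 0.2096]
tool_rot: [2.653, 0.001, 1.351]
contact_force: [0.0, -0.3, 0.0]
opening: 0.016
grip_force: 25.0
```

Call:
arm_command([
  {"x":0,"y":1.3,"z":-1,"rx":1,"ry":0,"rz":0},
  {"x":0,"y":2.7,"z":-2,"rx":2,"ry":0,"rz":0},
  {"x":0,"y":4.1,"z":-2.9,"rx":3,"ry":0,"rz":0},
  {"x":0,"y":5.4,"z":-3.8,"rx":4,"ry":0,"rz":0},
  {"x":0,"y":6.8,"z":-4.7,"rx":5,"ry":0,"rz":0},
  {"x":0,"y":8.3,"z":-5.6,"rx":6,"ry":0,"rz":0},
  {"x":0,"y":8.3,"z":-5.6,"rx":6,"ry":0,"rz":0},
  {"x":0,"y":8.3,"z":-5.6,"rx":6,"ry":0,"rz":0},
])

```text
time: 9.95
tool_pos: [0.5903, -0.0067, 0.2184]
tool_rot: [2.757, 0.001, 1.351]
contact_force: [0.3, -0.4, -1.1]
opening: 0.0157
grip_force: 25.0
```

```bash
python3 m.py
```

```text
9.95 [ 0.5903 -0.0067  0.2184] [2.757  0.0007 1.3508] F [ 0.3292 -0.3865 -1.1038] [-0.072   0.2534  0.0114] 0.015686136904557432 24.985473453998566
scene blue_lid_grip 0.76 [ 0.6052 -0.0145  0.1754]
scene blue_lid_top_edge 0.68 [ 0.6676 -0.0256  0.1627]
scene blue_jar_rim_top 0.84 [ 0.6682 -0.0222  0.1657]
top blue_lid_top_edge 0.93 [ 0.6704 -0.023   0.1681]
top blue_jar_rim_top 0.51 [ 0.67   -0.0237  0.1688]
wrist blue_lid_grip 0.62 [ 0.6084 -0.0097  0.1724]
wrist blue_lid_top_edge 0.66 [ 0.6684 -0.026   0.1679]
```

The force is about the lid's own weight, so it is only hovering on the rim. I'll press down slightly to make real contact.

Call:
arm_command([
  {"x":0,"y":0,"z":0.4,"rx":0,"ry":0,"rz":0},
  {"x":0,"y":0,"z":0.8,"rx":0,"ry":0,"rz":0},
  {"x":0,"y":0,"z":0.8,"rx":0,"ry":0,"rz":0},
])

```text
time: 10.85
tool_pos: [0.5904, -0.0066, 0.2182]
tool_rot: [2.757, 0.001, 1.351]
contact_force: [-5.2, 0.8, 3.7]
opening: 0.0163
grip_force: 25.0
```

Call:
arm_command([
  {"x":0,"y":1.3,"z":-1,"rx":1,"ry":0,"rz":0},
  {"x":0,"y":2.7,"z":-2,"rx":2,"ry":0,"rz":0},
  {"x":0,"y":4.0,"z":-2.9,"rx":3,"ry":0,"rz":0},
  {"x":0,"y":5.4,"z":-3.8,"rx":4,"ry":0,"rz":0},
  {"x":0,"y":6.8,"z":-4.7,"rx":5,"ry":0,"rz":0},
  {"x":0,"y":8.2,"z":-5.6,"rx":6,"ry":0,"rz":0},
  {"x":0,"y":8.2,"z":-5.6,"rx":6,"ry":0,"rz":0},
])

```text
time: 11.55
tool_pos: [0.5965, -0.008, 0.2266]
tool_rot: [2.862, 0.001, 1.351]
contact_force: [-5.3, 0.8, 4.6]
opening: 0.0156
grip_force: 25.0
```

Contact is steady at about 5 N. I'll tip from 12° to 20°.

Call:
arm_command([
  {"x":0,"y":1.3,"z":-1,"rx":1,"ry":0,"rz":0},
  {"x":0,"y":2.7,"z":-2,"rx":2,"ry":0,"rz":0},
  {"x":0,"y":4.0,"z":-2.9,"rx":3,"ry":0,"rz":0},
  {"x":0,"y":5.4,"z":-3.8,"rx":4,"ry":0,"rz":0},
  {"x":0,"y":6.8,"z":-4.7,"rx":5,"ry":0,"rz":0},
  {"x":0,"y":8.2,"z":-5.6,"rx":6,"ry":0,"rz":0},
  {"x":0,"y":9.6,"z":-6.4,"rx":7,"ry":0,"rz":0},
  {"x":0,"y":11.0,"z":-7.2,"rx":8,"ry":0,"rz":0},
  {"x":0,"y":11.0,"z":-7.2,"rx":8,"ry":0,"rz":0},
  {"x":0,"y":11.0,"z":-7.2,"rx":8,"ry":0,"rz":0},
])

```text
time: 12.55
tool_pos: [0.605, -0.0099, 0.2365]
tool_rot: [3.001, 0.001, 1.351]
contact_force: [-1.4, 0.6, 5.8]
opening: 0.0159
grip_force: 25.0
```

```bash
python3 m.py; python3 - <<'E'
from h import *
p0,R0,s=cur(); c=p0+R0@[0,.0575,.076]; print("edge from kinematics",c)
p=read_camera("scene"); print(proj(p,c)); cv2.imwrite("pics/tip.png",cv2.resize(p["pixels"][205:345,330:500],None,fx=4,fy=4))
E
```

```text
12.55 [ 0.605  -0.0099  0.2365] [3.0011 0.0006 1.3509] F [-1.4414  0.5506  5.8209] [-0.0939 -0.1637  0.019 ] 0.01593593774528464 24.99867171049118
scene blue_lid_grip 0.87 [ 0.6117 -0.0112  0.191 ]
scene blue_lid_top_edge 0.88 [ 0.6723 -0.0274  0.1686]
scene blue_jar_rim_top 0.65 [ 0.6712 -0.026   0.1655]
wrist blue_lid_grip 0.96 [ 0.6106 -0.012   0.1877]
wrist blue_lid_top_edge 0.97 [ 0.6692 -0.0233  0.17  ]
edge from kinematics [ 0.6709 -0.0246  0.1693]
[[425.68  278.165]]
```

View pics/tip.png

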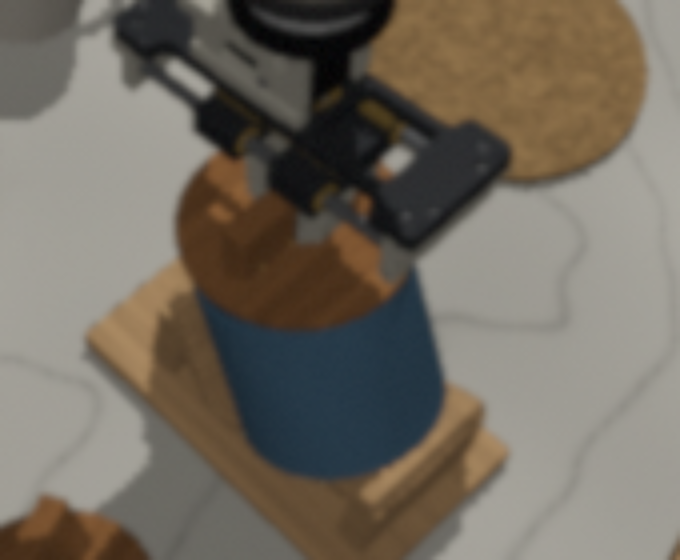

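The lid is tipped 20°, low front edge up. Its back edge is on the rim with about 6 N of contact, and kinematics put that edge at (0.671,-0.025,0.169), which matches the rim top. Next I lift, level and carry it to the mat.

```bash
python3 - <<'E'
from h import *
p0,R0,s=cur(); y=np.radians(-12.6); ux=np.array([np.cos(y),np.sin(y),0]); z=np.array([0,0,1.])
L=Rt(-12.6,0); a=p0-ux*.0094+z*.0177
m=np.array([.6303,.2658,0])
for n,Rg,p in(("axis",R0,a),("up",L,a+z*.055),("over",L,m+z*.30),("above mat",L,m+z*.126),("on mat",L,m+z*.096)): print(n,*delta(Rg,p,R0,p0),p)
E
```

```text
axis [ -0.   -6.8 -18.8] [0. 0. 0.] [ 0.5958 -0.0078  0.2542]
up [ -0.    0.9 -73.3] [8.06 0.03 0.  ] [ 0.5958 -0.0078  0.3092]
over [274.5 -26.1 -68. ] [8.06 0.03 0.  ] [0.6303 0.2658 0.3   ]
above mat [274.6 -50.5 104.3] [8.06 0.03 0.  ] [0.6303 0.2658 0.126 ]
on mat [274.6 -54.7 134. ] [8.06 0.03 0.  ] [0.6303 0.2658 0.096 ]
```

Call:
arm_command([
  {"x":0,"y":-1,"z":-3,"rx":0,"ry":0,"rz":0},
  {"x":0,"y":-3,"z":-8,"rx":0,"ry":0,"rz":0},
  {"x":0,"y":-6.8,"z":-18.8,"rx":0,"ry":0,"rz":0},
  {"x":0,"y":-4,"z":-40,"rx":2,"ry":0,"rz":0},
  {"x":0,"y":0,"z":-62,"rx":5,"ry":0,"rz":0},
  {"x":5,"y":0,"z":-72,"rx":8,"ry":0,"rz":0},
  {"x":25,"y":-2,"z":-73,"rx":8,"ry":0,"rz":0},
  {"x":55,"y":-5,"z":-73,"rx":8,"ry":0,"rz":0},
  {"x":90,"y":-9,"z":-72,"rx":8,"ry":0,"rz":0},
  {"x":125,"y":-13,"z":-71,"rx":8,"ry":0,"rz":0},
  {"x":160,"y":-16,"z":-70,"rx":8,"ry":0,"rz":0},
  {"x":195,"y":-19,"z":-69,"rx":8,"ry":0,"rz":0},
  {"x":225,"y":-22,"z":-69,"rx":8,"ry":0,"rz":0},
  {"x":250,"y":-24,"z":-68,"rx":8,"ry":0,"rz":0},
  {"x":266,"y":-26,"z":-68,"rx":8,"ry":0,"rz":0},
  {"x":274.5,"y":-26,"z":-68,"rx":8,"ry":0,"rz":0},
  {"x":274.5,"y":-26,"z":-68,"rx":8,"ry":0,"rz":0},
  {"x":274.5,"y":-26,"z":-68,"rx":8,"ry":0,"rz":0},
])

```text
time: 15.0
tool_pos: [0.63, 0.2648, 0.2997]
tool_rot: [3.141, 0.001, 1.35]
contact_force: [0.7, -0.0, -2.0]
opening: 0.0156
grip_force: 25.0
```

```bash
python3 - <<'E'
from h import *
p0,R0,s=cur(); print(s["time"],p0,R0,np.array(s["contact_force"]),s["opening"])
for n in("scene","top","wrist"):
    p=read_camera(n)
    if n=="wrist": cv2.imwrite("pics/over.png",p["pixels"])
    for q in("mat","blue_lid","blue_lid_grip","blue_lid_top_edge"):
        for d in mark_of(p,q)[:2]:
            if d["point"][1]>.15: print(n,q,round(d["confidence"],2),np.array(d["point"]))
    # mat circle centre from its mask, as a check
    M=trace(p,"mat")
    if n!="wrist" and M:
        ys,xs=np.nonzero(M[0]["pixels"]); print(n,"mat px bounds",xs.min(),xs.max(),ys.min(),ys.max(),M[0]["confidence"],"model", [f(proj(p,[[.6303+.095*np.cos(t),.2658+.095*np.sin(t),.008] for t in np.linspace(0,6.28,90)]),axis=0).round(1) for f in(np.min,np.max)])
E
```

```text
15.0 [0.63   0.2648 0.2997] [[ 0.2189  0.9758 -0.    ]
 [ 0.9758 -0.2189 -0.0014]
 [-0.0013  0.0003 -1.    ]] [ 0.7179 -0.0386 -2.0036] 0.015626530317579924
scene mat 0.69 [0.6338 0.2646 0.2518]
scene mat 0.65 [0.6316 0.2629 0.0009]
scene blue_lid 0.77 [0.6316 0.264  0.2038]
scene blue_lid_grip 0.76 [0.6306 0.2647 0.2509]
scene blue_lid_top_edge 0.62 [0.6849 0.2523 0.2186]
scene mat px bounds 417 491 189 250 0.62 model [array([417.8, 188.2]), array([492.8, 249. ])]
top mat 0.63 [ 0.6292  0.2641 -0.0035]
top blue_lid 0.93 [0.6319 0.2628 0.2162]
top blue_lid_grip 0.8 [0.6282 0.263  0.2538]
top blue_lid_top_edge 0.9 [0.6868 0.2541 0.2225]
top mat px bounds 202 248 147 208 0.82 model [array([184.7, 143.7]), array([248.9, 207. ])]
wrist blue_lid 0.85 [0.6284 0.2657 0.213 ]
wrist blue_lid_grip 0.88 [0.6305 0.2655 0.2506]
```

View pics/over.png

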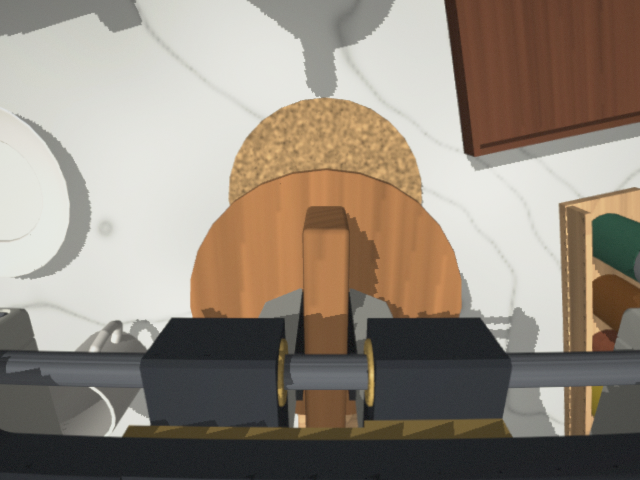

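The wrist picture shows the lid level in the grip at (326,240) and centred over the cork mat. I'll lower it, quickly at first and then gently.

Call:
arm_command([
  {"x":1,"y":0,"z":15,"rx":0,"ry":0,"rz":0},
  {"x":1,"y":0,"z":45,"rx":0,"ry":0,"rz":0},
  {"x":1,"y":0,"z":80,"rx":0,"ry":0,"rz":0},
  {"x":1,"y":0,"z":115,"rx":0,"ry":0,"rz":0},
  {"x":1,"y":0,"z":145,"rx":0,"ry":0,"rz":0},
  {"x":1,"y":0,"z":168,"rx":0,"ry":0,"rz":0},
  {"x":1,"y":0,"z":184,"rx":0,"ry":0,"rz":0},
  {"x":1,"y":0,"z":193,"rx":0,"ry":0,"rz":0},
  {"x":1,"y":0,"z":198,"rx":0,"ry":0,"rz":0},
  {"x":1,"y":0,"z":200,"rx":0,"ry":0,"rz":0},
  {"x":1,"y":0,"z":201,"rx":0,"ry":0,"rz":0},
  {"x":1,"y":0,"z":201,"rx":0,"ry":0,"rz":0},
  {"x":1,"y":0,"z":201,"rx":0,"ry":0,"rz":0},
])

```text
time: 17.2
tool_pos: [0.6304, 0.2668, 0.0993]
tool_rot: [3.14, 0.0, 1.351]
contact_force: [0.7, -0.5, -1.1]
opening: 0.0157
grip_force: 25.0
```

Call:
arm_command([
  {"x":0,"y":0,"z":0.5,"rx":0,"ry":0,"rz":0},
  {"x":0,"y":0,"z":1,"rx":0,"ry":0,"rz":0},
  {"x":0,"y":0,"z":1.5,"rx":0,"ry":0,"rz":0},
  {"x":0,"y":0,"z":1.5,"rx":0,"ry":0,"rz":0},
  {"x":0,"y":0,"z":1.5,"rx":0,"ry":0,"rz":0},
])

```text
time: 17.7
tool_pos: [0.6301, 0.2667, 0.097]
tool_rot: [3.141, 0.001, 1.351]
contact_force: [-0.3, -0.1, -1.2]
opening: 0.0159
grip_force: 25.0
```

Call:
arm_command([
  {"x":0,"y":0,"z":0.3,"rx":0,"ry":0,"rz":0},
  {"x":0,"y":0,"z":0.6,"rx":0,"ry":0,"rz":0},
  {"x":0,"y":0,"z":0.9,"rx":0,"ry":0,"rz":0},
  {"x":0,"y":0,"z":0.9,"rx":0,"ry":0,"rz":0},
  {"x":0,"y":0,"z":0.9,"rx":0,"ry":0,"rz":0},
])

```text
time: 18.2
tool_pos: [0.6301, 0.2667, 0.0963]
tool_rot: [3.141, 0.001, 1.351]
contact_force: [0.1, -0.6, 0.4]
opening: 0.016
grip_force: 25.0
```

Call:
arm_command([
  {"x":0,"y":0,"z":0.3,"rx":0,"ry":0,"rz":0},
  {"x":0,"y":0,"z":0.5,"rx":0,"ry":0,"rz":0},
  {"x":0,"y":0,"z":0.5,"rx":0,"ry":0,"rz":0},
])

```text
time: 18.5
tool_pos: [0.6302, 0.2666, 0.0961]
tool_rot: [3.141, 0.001, 1.351]
contact_force: [-1.8, -1.9, 3.6]
opening: 0.0157
grip_force: 25.0
```

Call:
arm_command([
  {"x":0,"y":0,"z":0,"rx":0,"ry":0,"rz":0},
  {"x":0,"y":0,"z":0,"rx":0,"ry":0,"rz":0},
  {"x":0,"y":0,"z":0,"rx":0,"ry":0,"rz":0},
], hand=0, squeeze=4)

```text
time: 18.8
tool_pos: [0.6302, 0.2666, 0.096]
tool_rot: [3.141, 0.001, 1.351]
contact_force: [-1.8, -1.5, 5.4]
opening: 0.0161
grip_force: 4.0
```

Call:
arm_command([
  {"x":0,"y":0,"z":0,"rx":0,"ry":0,"rz":0},
  {"x":0,"y":0,"z":0,"rx":0,"ry":0,"rz":0},
  {"x":0,"y":0,"z":0,"rx":0,"ry":0,"rz":0},
  {"x":0,"y":0,"z":0,"rx":0,"ry":0,"rz":0},
  {"x":0,"y":0,"z":0,"rx":0,"ry":0,"rz":0},
  {"x":0,"y":0,"z":0,"rx":0,"ry":0,"rz":0},
  {"x":0,"y":0,"z":0,"rx":0,"ry":0,"rz":0},
  {"x":0,"y":0,"z":0,"rx":0,"ry":0,"rz":0},
], hand=60)

```text
time: 19.6
tool_pos: [0.6301, 0.2667, 0.0956]
tool_rot: [3.141, 0.001, 1.351]
contact_force: [-0.1, -0.2, -0.7]
opening: 0.0601
grip_force: 0.0
```

Released with no force left on the tool. I'll back straight up and check.

Call:
arm_command([
  {"x":0,"y":0,"z":-5,"rx":0,"ry":0,"rz":0},
  {"x":0,"y":0,"z":-18,"rx":0,"ry":0,"rz":0},
  {"x":0,"y":0,"z":-40,"rx":0,"ry":0,"rz":0},
  {"x":0,"y":0,"z":-70,"rx":0,"ry":0,"rz":0},
  {"x":0,"y":0,"z":-105,"rx":0,"ry":0,"rz":0},
  {"x":0,"y":0,"z":-135,"rx":0,"ry":0,"rz":0},
  {"x":0,"y":0,"z":-155,"rx":0,"ry":0,"rz":0},
  {"x":0,"y":0,"z":-165,"rx":0,"ry":0,"rz":0},
  {"x":0,"y":0,"z":-165,"rx":0,"ry":0,"rz":0},
  {"x":0,"y":0,"z":-165,"rx":0,"ry":0,"rz":0},
])

```text
time: 20.6
tool_pos: [0.6298, 0.2667, 0.2598]
tool_rot: [-3.141, 0.001, 1.351]
contact_force: [0.1, 0.4, -1.1]
opening: 0.0604
grip_force: 0.0
```

```bash
python3 - <<'E'
from h import *
print(observe()["time"])
for n in("scene","wrist"):
    p=read_camera(n); cv2.imwrite(f"pics/end_{n}.png",p["pixels"])
    for q in("mat","blue_lid","white_lid","mug","spoon","honey","mill","plate","tin"):
        for d in mark_of(p,q)[:2]: print(n,q,round(d["confidence"],2),np.array(d["point"]))
E
```

```text
20.6
scene mat 0.97 [ 0.6321  0.2639 -0.002 ]
scene blue_lid 0.92 [ 0.2301 -0.27    0.0026]
scene blue_lid 0.85 [0.633  0.2677 0.0049]
scene white_lid 0.96 [ 0.6309 -0.2575  0.1289]
scene mug 0.84 [0.3494 0.1307 0.0005]
scene mug 0.25 [ 0.6443 -0.252  -0.0015]
scene spoon 0.68 [ 0.3611 -0.1548 -0.    ]
scene spoon 0.43 [0.6293 0.2649 0.0496]
scene honey 0.94 [ 0.3713 -0.0131  0.0024]
scene plate 0.66 [0.3092 0.3494 0.0033]
scene tin 0.8 [ 0.3454 -0.4099 -0.0009]
wrist blue_lid 0.85 [0.6292 0.2657 0.0099]
```

View pics/end_scene.png

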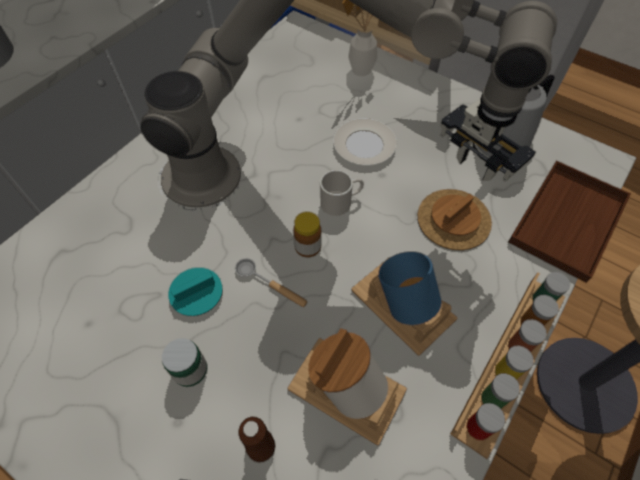

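View pics/end_wrist.png

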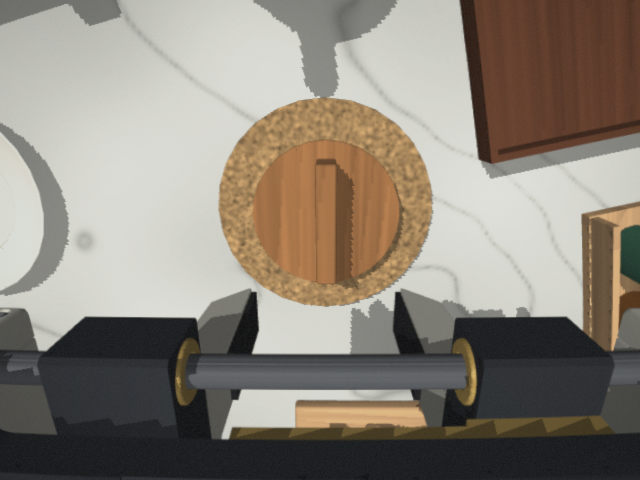

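The scene picture shows the blue jar open at (410,285), with its lid upright on the mat at (457,215). The white jar is still closed at (342,362), and nothing else has moved. The wrist picture shows the lid at (326,212) centred on the mat at (326,202), with the gripper clear of it.

```bash
python3 -c "
from cell import *
print(hand_in())"
```

```text
the job is handed in; nothing more can be done
None
```

The blue jar's lid was tipped about 20° with its back edge on the rim, lifted off, and set down upright in the middle of the cork mat; the white jar is still closed, nothing else moved in the final picture, and I handed the job in at about 21 s.

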